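# Change the label roll on the dispenser

### The job

The label dispenser has run out. First take the empty cardboard core off its spindle and leave it inside the blue crate; then lift the yellow label roll out of the wooden rack and stand it upright on the bench, letting go so that you can change your grip, and finally lower it gently over the spindle, without dropping it, until it rests fully down on the black turntable. Leave the other two rolls in their stalls and do not disturb the brushes, the glue bottle or the tin.

Things in the scene. Friction and masses are not known exactly. Their poses are not given: they have to be found in the camera images.
- roll_yellow: Yellow paper label roll on a brown core, a rigid upright tube: outside diameter 66, bore 44 (wall 11), height 90, 160 g. Origin: centre of its underside; z up its axis. Starts in any one of the rack's stalls, where it can only be pinched by its wall at the open front, one finger in the bore (no room there once on the spindle; on the bench it can be taken across the outside).
- roll_white: White label roll, otherwise the same as the yellow one, in another stall. Stays there.
- roll_green: Green label roll, otherwise the same as the yellow one, in another stall. Stays there.
- rack: Fixed plywood rack, 248 wide (local y), 90 deep (x), 100 high; origin: centre of its underside; front faces local -x. Three stalls centred at local y = -80, 0, 80, x = 0, each 72 wide, 74 deep, floor 12 thick, so roll tops stand at 102. Partitions and back 8 thick, 100 high; the front has only an 8 thick lip up to 30 above the bench.
- dispenser: Fixed label dispenser: grey base 150 x 130 x 12 (local x -63 to 87), a black round turntable of diameter 98 with its top at 25, an upright aluminium spindle in its centre. A steel peel bar 51 high stands at local x = 78, across local y. Origin: on the spindle axis at bench level, z up.
- seat (a point): Centre of the turntable's top (25 above the bench), on the spindle axis, where the underside of the mounted roll comes to rest. The spindle rises from here: diameter 38 up to 93, then a cone to diameter 18 at its tip, 105 above this point (15 above the top of a seated roll or core).
- core: Empty brown cardboard core, a rigid tube of outside diameter 52, bore 44, height 90, 40 g. At the start it stands on the turntable with the spindle through it. Origin: centre of one end (the lower at the start), z along its axis.
- core_top (a point): Centre of the other end of the empty core (the upper at the start).
- crate: Fixed blue slatted plastic crate, open above: 220 (local x) x 280 (local y) x 80 high, walls and floor 6 thick, with a post 12 x 12 inside each corner; empty. Origin: centre of its underside, z up.
- crate_in (a point): Centre of the crate's inner floor (6 above the bench), axes as the crate.
- brush0: Shaving brush standing upright, black handle and cream bristles, diameter 40, height 113; origin: centre of its underside. Bystander.
- brush1: Second such shaving brush. Bystander.
- brush2: Third such shaving brush. Bystander.
- glue: White glue bottle with a red cap, diameter 56, height 140; origin: centre of its underside. Bystander.
- tin: Steel tin with a blue label, diameter 70, height 75; origin: centre of its underside. Bystander.
Mind the look-alikes: they are no part of the job. Leave any pink look-alike of the roll_yellow alone.

How it is judged:
On the way, in this order (a step that is already met when the one before it is completed fails the run):
1. the empty core lies or stands inside the blue crate, let go (x of core in the frame of crate_in between -0.105 and 0.105 m and y of core in the frame of crate_in between -0.135 and 0.135 m and x of core_top in the frame of crate_in between -0.105 and 0.105 m and y of core_top in the frame of crate_in between -0.135 and 0.135 m and z of each of core, core_top in the frame of crate_in below 0.1 m and linear speed of core below 0.05 m/s and contact force between core and the fingers below 0.2 N), for 0.2 s.
2. the yellow roll stands upright on the bench, let go (height (world z) of roll_yellow below 0.006 m and angle between roll_yellow's own z axis and vertical below 0.1 rad and contact force between roll_yellow and the fingers below 0.2 N and linear speed of roll_yellow below 0.03 m/s), for 0.2 s.
At the end, for the whole second after the job is handed in: Yellow roll on the spindle, upright (0.06 rad), axis within 6 mm of the spindle's, underside within 4 mm of the turntable; empty core at rest, both ends inside the crate; other rolls, brushes, glue and tin within 30 mm of where they began (horizontal distance between roll_yellow and seat below 0.006 m and z of roll_yellow in the frame of seat between -0.004 and 0.004 m and angle between roll_yellow's own z axis and vertical below 0.06 rad and linear speed of roll_yellow below 0.03 m/s and x of core in the frame of crate_in between -0.105 and 0.105 m and y of core in the frame of crate_in between -0.135 and 0.135 m and x of core_top in the frame of crate_in between -0.105 and 0.105 m and y of core_top in the frame of crate_in between -0.135 and 0.135 m and z of each of core, core_top in the frame of crate_in below 0.1 m and linear speed of core below 0.05 m/s and distance of each of roll_white, roll_green, brush0, brush1, brush2, glue, tin from where it was at the start of the episode below 0.03 m); the robot touches nothing.
It fails at once if the roll drops onto the dispenser (faster than 0.5 m/s while round the spindle) (horizontal distance between roll_yellow and seat below 0.03 m and z of roll_yellow in the frame of seat below 0.1 m and linear speed of roll_yellow above 0.5 m/s).
It fails at once if a bystander is moved by more than 30 mm or tipped (distance of any of roll_white, roll_green, brush0, brush1, brush2, glue, tin from where it was at the start of the episode above 0.03 m or angle between any of roll_white, roll_green, brush0, brush1, brush2, glue, tin's own z axis and vertical above 0.4 rad).
It also fails if it takes over 67 s, if anything falls off the work surface, if the arm or the gripper's body presses on something with over 40 N, if the wrist force passes 120 N, or if a joint passes its speed limit or range.

### The arm

A 7-joint arm with a two-finger parallel gripper is mounted at the origin on the work surface. World frame = base frame: x ahead of the robot, y to its left, z up, the work surface at z = 0. Lengths are in m, angles in rad, forces in N, time in s.
With the tool pointing down it reaches from about 0.4 to 0.85 m from the base axis. Payload 4.5 kg.
Tool frame: the origin (TCP) lies on the centre line of the jaws, within the pads' length; the fingertips stand 19 mm ahead of it and the grasp point (between the pads) is the TCP (arm.tips_ahead is the z of the fingertips in the tool frame, in m); z points along the fingers, y is the line along which they close (so a half turn about z gives the same grasp; the last joint's range is limited). The gripper opens to 88 mm and grips with 3 to 60 N. Pads are 18 mm wide; open, the fingers measure 123 mm over their backs; the gripper's body (75 mm by 187 mm) begins 45 mm behind the grasp point.
Start: joints at [-1.1, 0.689, -0.195, 1.565, 0.157, 0.902, -0.215], TCP at [0.264, 0.566, 0.258] pointing down, gripper open.
Joint ranges: [-3.01, 3.01], [-0.46, 2.08], [-1.47, 1.51], [0.13, 2.56], [-1, 4.14], [0.04, 2.09], [-2.66, 2.66]. Speed limits (rad/s): [2.57, 2.57, 3.14, 3.14, 3.14, 3.14, 3.14].

### API

Orientations are given as a 3x3 rotation matrix whose columns are the frame's x, y, z axes.
In Python, from bench import arm gives the robot as it stands.
- The arm moves only by the shell command python3 -m jog 'ROWS'. ROWS is JSON, a list of rows, each an object with "linear": the shift along the tool's x, y, z scaled (see below), a list of three; "turn": the turn, a rotation vector about the tool's x, y, z scaled (see below), a list of three; "hand": the opening, from 0 (shut) to 1 (fully open). In form: [{"linear": [tx, ty, tz], "turn": [rx, ry, rz], "hand": hand}, ...]. A call has 1 to 10 rows; each row is the pose to reach, as a shift and turn from the pose commanded when the call began, along the tool's axes at that moment; what a row does not reach only later rows make up. The controller multiplies each number of a shift by 0.08 m and each number of a turn by 30 degrees. A row lasts 1/8 s, in which the tool goes at most 62.5 mm and 10.7 degrees, less where a joint would pass 70% of its speed; a pose out of reach is approached as far as the arm can. A call with a number of a shift or a turn outside -1 to 1 is refused whole. A call with a gripper value outside its range is refused whole. The fingers move at their own pace and stop on an object; the grip force is fixed at half the most. Time passes only in rows, so rows that repeat a pose let the fingers close. It gives the time, the measured TCP pose, the force, the opening and the grip force at its end, in the units of the state.
- arm.read_state(): the state, without advancing time (a new reading comes with each control period).
- arm.capture(name): name is "scene" or "top" or "wrist"; returns a dict with "image" (400x640x3 uint8, red, green, blue), "intrinsics" (3x3 intrinsics, pixels), "D" ([k1, k2, p1, p2, k3] as OpenCV has them; the pictures are not rectified), "cam_to_world" (4x4, takes a point from camera to world coordinates). Camera axes: x right, y down, z forward; pixel columns grow to the right and rows downward; lengths in m; the calibration is good to about 2 mm. A picture is of the moment at which its call begins. There is no depth.
- arm.sign_off(): hands the job in; it is judged then, once.
The state is a dict: "clock": time; "qpos": joint angles; "dq": joint speeds; "joint_torque": joint torques, N m; "tool_pos": TCP position; "tcp_rot": TCP orientation; "force": force on the tool from outside, world axes, zero at the start; "ft_torque": the same for the moment, N m; "grip_width": finger opening in m; "grasp_force": force on a finger pad.
Only numpy, scipy, OpenCV 4.12 (cv2) and the standard library are available. Lean on these libraries where they do the work, as an engineer would, in place of code of your own. Each camera call takes 0.05 s, during which the arm holds its last target. There are 200 camera calls.

## Working session

There is one attempt and no reset: what is moved stays moved. The work goes in short steps, Python scripts to look and compute and a shell command to move; the robot and the scene stay as the last step left them, time stands still between calls to the robot, and variables do not carry over. Pictures are saved under pics/ and viewed, at most 10 in all, crops included, and the job is handed in when it is done.

```bash
ls; mkdir -p pics; python3 - <<'E'
from bench import arm
import cv2,numpy as np
ims={}
for n in ["scene","top","wrist"]:
    c=arm.capture(n); cv2.imwrite(f"pics/{n}0.png",c["image"][:,:,::-1]); np.savez(f"{n}0.npz",**c)
    print(n,c["intrinsics"].tolist(),np.round(c["D"],4),np.round(c["cam_to_world"],3).tolist())
s=arm.read_state();print(s)
E
```

```text
pics
scene [[460.6215606692296, 0.0, 314.32345695939154], [0.0, 460.6215606692296, 201.95057104158934], [0.0, 0.0, 1.0]] [0.0281 0.     0.     0.     0.    ] [[0.677, 0.519, -0.521, 1.271], [0.736, -0.485, 0.473, -0.632], [-0.007, -0.704, -0.71, 1.078], [0.0, 0.0, 0.0, 1.0]]
top [[426.1254120285619, 0.0, 324.93204398172935], [0.0, 426.1254120285619, 196.67153418206092], [0.0, 0.0, 1.0]] [-0.0583  0.      0.      0.      0.    ] [[0.022, -0.98, 0.197, 0.236], [-1.0, -0.021, 0.008, 0.039], [-0.004, -0.197, -0.98, 1.513], [0.0, 0.0, 0.0, 1.0]]
wrist [[323.7961679820924, 0.0, 317.2879742659628], [0.0, 323.7961679820924, 201.77450766593873], [0.0, 0.0, 1.0]] [-0.034  0.     0.     0.     0.   ] [[0.422, 0.869, 0.26, 0.197], [0.907, -0.404, -0.123, 0.597], [-0.002, 0.287, -0.958, 0.385], [0.0, 0.0, 0.0, 1.0]]
{'clock': 0.15, 'qpos': array([-1.1001988 ,  0.68978268, -0.19453703,  1.56605811,  0.1572936 ,
        0.9025309 , -0.21509809]), 'dq': array([ 0.00066521, -0.00431702, -0.00012171, -0.00558336, -0.00033447,
       -0.00103297, -0.00031748]), 'joint_torque': array([-1.35385657e-03, -5.27863562e+01, -1.26839563e+00, -1.53588974e+01,
       -5.25158504e-02,  3.91644906e-03,  1.25994602e-04]), 'tool_pos': array([0.26423808, 0.565906  , 0.25711243]), 'tcp_rot': array([[-9.06138580e-01,  4.22980641e-01, -5.00469272e-04],
       [ 4.22980926e-01,  9.06137658e-01, -1.29647109e-03],
       [-9.48881186e-05, -1.38647143e-03, -9.99999034e-01]]), 'force': array([0.39106079, 0.12239645, 0.21941161]), 'ft_torque': array([-0.07689869, -0.0039402 , -0.0457069 ]), 'grasp_force': 0.0, 'grip_width': 0.0880927402880079}
```

View pics/scene0.png

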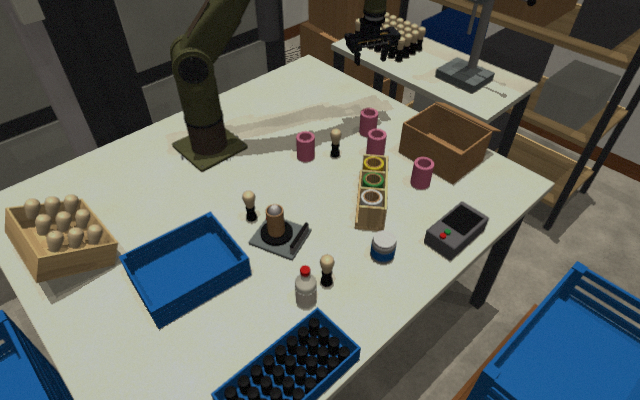

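View pics/top0.png

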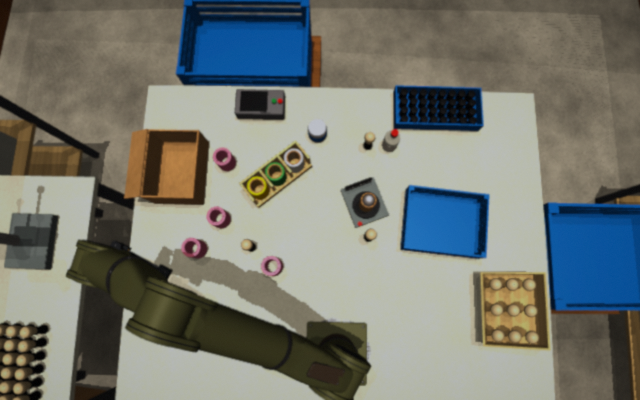

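The top view shows the yellow roll at (257,186), green at (276,170) and white at (294,158) in the rack. The core on its spindle is at (368,203) and the empty bench crate at (445,222).
Look-alikes for the yellow roll: pink rolls at (223,158), (217,217), (192,247) and (271,266), plus the green and white ones. The bottle-filled crate at (437,107) and the crates on the floor are not the target.

```bash
cat > h.py <<'E'
import numpy as np,cv2
def load(n): return dict(np.load(n))
def ray(c,px):
    p=cv2.undistortPoints(np.array(px,float).reshape(-1,1,2),c["intrinsics"],c["D"]).reshape(-1,2)
    d=np.c_[p,np.ones(len(p))]@c["cam_to_world"][:3,:3].T
    return c["cam_to_world"][:3,3],d
def onplane(c,px,z):
    o,d=ray(c,px); return o+d*((z-o[2])/d[:,2])[:,None]
def proj(c,P):
    M=np.linalg.inv(c["cam_to_world"])
    return cv2.projectPoints(np.array(P,float).reshape(-1,1,3),cv2.Rodrigues(M[:3,:3])[0],M[:3,3],c["intrinsics"],c["D"])[0].reshape(-1,2)
E
python3 - <<'E'
from h import *
t=load("top0.npz");s=load("scene0.npz")
a=cv2.resize(t["image"][120:260,210:410],None,fx=4,fy=4,interpolation=cv2.INTER_CUBIC)[:,:,::-1]
b=cv2.resize(s["image"][140:270,230:430],None,fx=4,fy=4,interpolation=cv2.INTER_CUBIC)[:,:,::-1]
cv2.imwrite("pics/ct.png",a);cv2.imwrite("pics/cs.png",b)
def blobs(c,roi,lo,hi):
    x0,y0,x1,y1=roi
    m=cv2.inRange(cv2.cvtColor(c["image"][y0:y1,x0:x1],cv2.COLOR_RGB2HSV),lo,hi)
    for k in cv2.findContours(m,cv2.RETR_EXTERNAL,cv2.CHAIN_APPROX_NONE)[0]:
        if len(k)>=12:
            k=k+[x0,y0]; yield k
for nm,c,roi in(("top",t,(235,135,320,215)),("scene",s,(340,145,400,235))):
  for col,lo,hi in (("yellow",(22,150,90),(34,255,255)),("green",(40,80,40),(85,255,255))):
    for k in blobs(c,roi,lo,hi):
        e=cv2.fitEllipse(k); print(nm,col,np.round(e[0],1),np.round(e[1],1),onplane(c,e[0],.102).round(4))
for k in blobs(t,(390,175,500,265),(100,120,40),(125,255,255)):
    print("crate",cv2.minAreaRect(k),cv2.contourArea(k), onplane(t,cv2.boxPoints(cv2.minAreaRect(k)),.08).round(3).tolist())
print(onplane(t,[[368,203]],.115),onplane(t,[[223,158],[217,217],[192,247],[271,266],[247,245]],.09).round(3))
E
```

```text
top yellow [256.2 185.4] [19.1 20.2] [[0.5538 0.286  0.102 ]]
top green [274.6 171.7] [19.1 20.5] [[0.6031 0.2255 0.102 ]]
scene yellow [373.3 163.2] [13.4 21.3] [[0.5549 0.2791 0.102 ]]
scene green [372.9 179.7] [14.9 21. ] [[0.6074 0.2191 0.102 ]]
crate ((445.8356018066406, 221.4383544921875), (86.06831359863281, 64.49446105957031), 6.519801616668701) 5242.5 [[0.352, -0.202, 0.08], [0.573, -0.23, 0.08], [0.545, -0.527, 0.08], [0.324, -0.491, 0.08]]
[[ 0.49870254 -0.09305046  0.115     ]] [[0.652 0.41  0.09 ]
 [0.444 0.416 0.09 ]
 [0.34  0.493 0.09 ]
 [0.284 0.225 0.09 ]
 [0.352 0.308 0.09 ]]
```

View pics/ct.png

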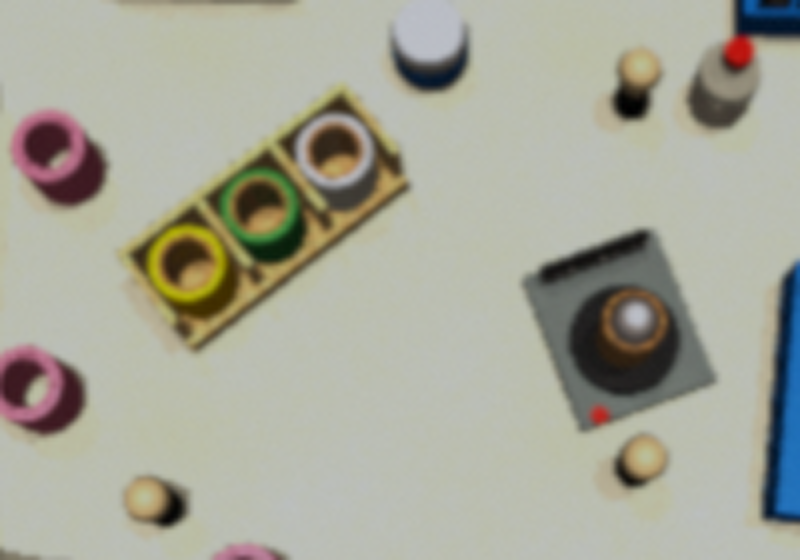

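View pics/cs.png

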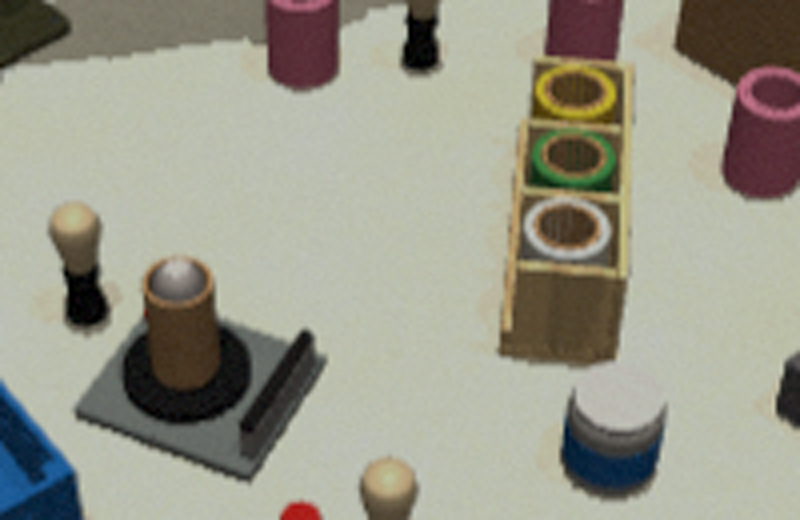

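The crops confirm the yellow roll is the end stall at (257,186), with the rack front facing the robot and no pink look-alike in the rack. The core sits on the turntable with its top at about (368.5,200). The first move goes above the core.

```bash
python3 - <<'E'
from h import *
t=load("top0.npz")
print(onplane(t,[[368.5,200.0]],.115),onplane(t,[[366,205]],.025),onplane(t,[[368.7,199.3]],.13),onplane(t,[[370.5,234.5]],.1))
E
for i in 1 2; do :; done
python3 -m jog '[{"linear":[0,0,0],"turn":[0,0,0.33],"hand":1},{"linear":[0,0,0],"turn":[0,0,0.67],"hand":1},{"linear":[0,0,0],"turn":[0,0,1],"hand":1}]'
python3 -m jog '[{"linear":[0,0,0],"turn":[0,0,0.33],"hand":1},{"linear":[0,0,0],"turn":[0,0,0.67],"hand":1},{"linear":[0,0,0],"turn":[0,0,1],"hand":1}]'
python3 -m jog '[{"linear":[-0.5,0.2,0],"turn":[0,0,0.167],"hand":1},{"linear":[-1,0.4,0],"turn":[0,0,0.167],"hand":1}]'
```

```text
[[ 0.5089399  -0.09469575  0.115     ]] [[ 0.50825656 -0.09447081  0.025     ]] [[ 0.50838184 -0.09391727  0.13      ]] [[ 0.39511635 -0.10312072  0.1       ]]
clock: 0.52
tool_pos: [0.2643, 0.5661, 0.2574]
tcp_rot: [[-0.569, 0.823, -0.0], [0.823, 0.569, -0.001], [-0.0, -0.001, -1.0]]
force: [0.1, -0.9, 1.0]
grip_width: 0.0882
grasp_force: 0.0
clock: 0.9
tool_pos: [0.2642, 0.5661, 0.2574]
tcp_rot: [[-0.081, 0.997, -0.0], [0.997, 0.081, -0.001], [-0.001, -0.0, -1.0]]
force: [0.2, -0.4, -0.8]
grip_width: 0.0882
grasp_force: 0.0
clock: 1.15
tool_pos: [0.3032, 0.4886, 0.2573]
tcp_rot: [[-0.0, 1.0, 0.0], [1.0, 0.0, -0.001], [-0.001, 0.0, -1.0]]
force: [0.8, 0.1, -0.4]
grip_width: 0.0882
grasp_force: 0.0
```

```bash

python3 -m jog '[{"linear":[-0.7,0.25,0],"turn":[0,0,0],"hand":1},{"linear":[-1,0.36,0],"turn":[0,0,0],"hand":1}]' >/dev/null
python3 -m jog '[{"linear":[-0.7,0.25,0],"turn":[0,0,0],"hand":1},{"linear":[-1,0.36,0],"turn":[0,0,0],"hand":1}]' >/dev/null
python3 -m jog '[{"linear":[-0.7,0.25,0],"turn":[0,0,0],"hand":1},{"linear":[-1,0.36,0],"turn":[0,0,0],"hand":1}]' >/dev/null
python3 -m jog '[{"linear":[-0.7,0.25,0],"turn":[0,0,0],"hand":1},{"linear":[-1,0.36,0],"turn":[0,0,0],"hand":1}]' >/dev/null
python3 -m jog '[{"linear":[-0.7,0.25,0],"turn":[0,0,0],"hand":1},{"linear":[-1,0.36,0],"turn":[0,0,0],"hand":1}]' >/dev/null
python3 -m jog '[{"linear":[-0.7,0.25,0],"turn":[0,0,0],"hand":1},{"linear":[-1,0.36,0],"turn":[0,0,0],"hand":1}]' >/dev/null
python3 -m jog '[{"linear":[-0.6,0.22,0],"turn":[0,0,0],"hand":1},{"linear":[-1,0.4,0],"turn":[0,0,0],"hand":1},{"linear":[-1,0.4,0],"turn":[0,0,0],"hand":1},{"linear":[-1,0.4,0],"turn":[0,0,0],"hand":1}]'
python3 - <<'E'
from bench import arm
from h import *
c=arm.capture("wrist"); np.savez("w1.npz",**c); t=arm.capture("top"); np.savez("top1.npz",**t)
cv2.imwrite("pics/w1.png",c["image"][:,:,::-1])
print(arm.read_state()["qpos"].round(2),proj(c,[[.5085,-.0943,.115],[.5085,-.0943,.13],[.5085,-.0943,.025]]))
E
```

```text
clock: 3.15
tool_pos: [0.5072, -0.0697, 0.2574]
tcp_rot: [[-0.0, 1.0, -0.001], [1.0, 0.0, 0.001], [0.001, -0.001, -1.0]]
force: [-0.3, -0.6, 0.7]
grip_width: 0.0881
grasp_force: 0.0
[ 0.03  0.54  0.03  1.91 -0.03  0.69  0.07] [[319.05915391 220.6116403 ]
 [319.12245211 226.70637537]
 [318.78123473 193.89501148]]
```

View pics/w1.png

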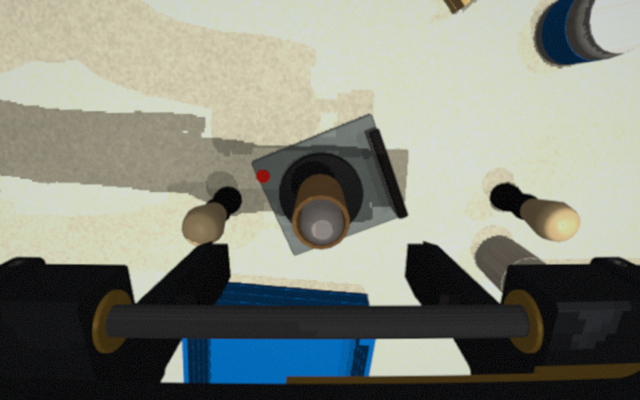

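The core rim is centred at (321,221) and the spindle tip at (322,229), both within about 2 px of prediction, so the core is at about (0.510, -0.0955). The brushes at (205,225) and (555,220) are clear of the fingers.

```bash

python3 -m jog '[{"linear":[-0.32,0.035,0.3],"turn":[0,0,0],"hand":1},{"linear":[-0.32,0.035,1],"turn":[0,0,0],"hand":1},{"linear":[-0.32,0.035,1],"turn":[0,0,0],"hand":1}]' | tail -5
python3 -m jog '[{"linear":[0,0,0.5],"turn":[0,0,0],"hand":1},{"linear":[0,0,1],"turn":[0,0,0],"hand":1},{"linear":[0,0,1],"turn":[0,0,0],"hand":1},{"linear":[0,0,1],"turn":[0,0,0],"hand":0},{"linear":[0,0,1],"turn":[0,0,0],"hand":0},{"linear":[0,0,1],"turn":[0,0,0],"hand":0},{"linear":[0,0,1],"turn":[0,0,0],"hand":0},{"linear":[0,0,1],"turn":[0,0,0],"hand":0}]'
```

```text
tool_pos: [0.5076, -0.0947, 0.175]
tcp_rot: [[-0.001, 1.0, -0.008], [1.0, 0.001, 0.002], [0.002, -0.008, -1.0]]
force: [0.2, 0.0, 1.6]
grip_width: 0.0879
grasp_force: 0.0
clock: 4.62
tool_pos: [0.5107, -0.0964, 0.0983]
tcp_rot: [[0.001, 1.0, 0.001], [1.0, -0.001, -0.0], [-0.0, 0.001, -1.0]]
force: [-1.1, -0.7, 6.0]
grip_width: 0.0503
grasp_force: 30.0
```

```bash

python3 -m jog '[{"linear":[0,0,-0.4],"turn":[0,0,0],"hand":0},{"linear":[0,0,-0.9],"turn":[0,0,0],"hand":0},{"linear":[0,0,-1],"turn":[0,0,0],"hand":0}]' | tail -5
python3 -m jog '[{"linear":[0,0,-0.7],"turn":[0,0,0],"hand":0},{"linear":[0,0,-1],"turn":[0,0,0],"hand":0}]' |tail -5
python3 -m jog '[{"linear":[-0.6,-0.1,0],"turn":[0,0,0],"hand":0},{"linear":[-1,-0.23,0],"turn":[0,0,0],"hand":0}]' |tail -5
python3 -m jog '[{"linear":[-0.6,-0.1,0],"turn":[0,0,0],"hand":0},{"linear":[-1,-0.23,0],"turn":[0,0,0],"hand":0}]' |tail -5
python3 -m jog '[{"linear":[-0.7,-0.2,0],"turn":[0,0,0],"hand":0},{"linear":[-1,-0.3,0],"turn":[0,0,0],"hand":0},{"linear":[-1,-0.3,0],"turn":[0,0,0],"hand":0}]' |tail -5
python3 - <<'E'
from bench import arm
from h import *
c=arm.capture("wrist"); np.savez("w2.npz",**c); t=arm.capture("top"); np.savez("top2.npz",**t)
s=arm.capture("scene"); np.savez("scene2.npz",**s)
cv2.imwrite("pics/w2.png",np.vstack([c["image"],s["image"]])[:,:,::-1][200:])
E
```

```text
tool_pos: [0.5116, -0.0965, 0.1796]
tcp_rot: [[0.001, 1.0, 0.004], [1.0, -0.001, -0.0], [-0.0, 0.004, -1.0]]
force: [0.3, 0.1, -0.1]
grip_width: 0.0506
grasp_force: 30.0
tool_pos: [0.5109, -0.0964, 0.2591]
tcp_rot: [[0.001, 1.0, 0.002], [1.0, -0.001, -0.0], [-0.0, 0.002, -1.0]]
force: [0.2, 0.7, -0.3]
grip_width: 0.0501
grasp_force: 30.0
tool_pos: [0.4914, -0.1779, 0.2571]
tcp_rot: [[0.001, 1.0, -0.001], [1.0, -0.001, -0.001], [-0.001, -0.001, -1.0]]
force: [0.5, 0.2, -0.5]
grip_width: 0.0501
grasp_force: 30.0
tool_pos: [0.4724, -0.2584, 0.2565]
tcp_rot: [[0.002, 1.0, -0.002], [1.0, -0.002, -0.0], [-0.0, -0.002, -1.0]]
force: [-0.1, -0.4, -1.1]
grip_width: 0.0506
grasp_force: 30.0
tool_pos: [0.4477, -0.3382, 0.2565]
tcp_rot: [[0.005, 1.0, -0.002], [1.0, -0.005, 0.0], [0.0, -0.002, -1.0]]
force: [0.9, -0.0, -0.6]
grip_width: 0.0504
grasp_force: 30.0
```

View pics/w2.png

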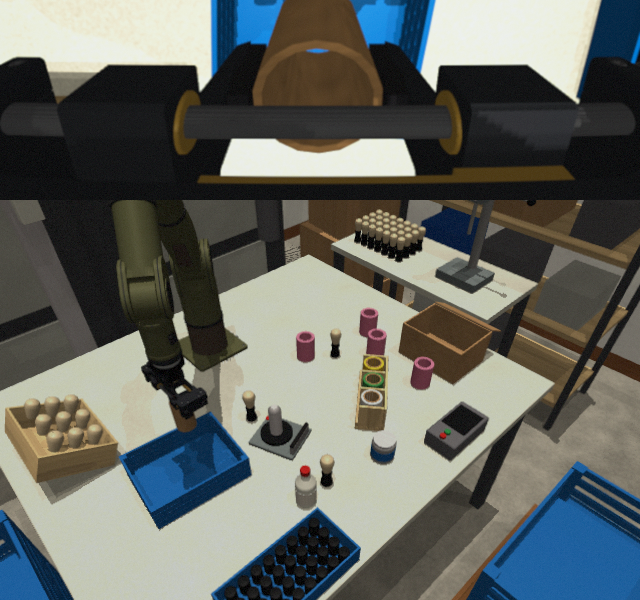

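The core hangs upright in the gripper over the crate (scene crate corners at about (121,262), (208,215) and (249,262)), and the bare spindle is visible at (275,220) in the scene view. I'll check the crate centre before lowering.

```bash
python3 - <<'E'
from h import *
s=load("scene2.npz")
print(onplane(s,[[121,260],[208,215],[249,265],[160,322]],.08)[:3].round(3))
t=load("top2.npz")
# spindle tip: bright grey blob near prediction
P=proj(t,[[.5085,-.0943,.13],[.5085,-.0943,.025]]);print(P)
for nm,c in(("top",t),("scene",s)):
    p=proj(c,[[.51,-.0955,.13],[.51,-.0955,.118]]); x,y=p[0].round().astype(int)
    g=cv2.cvtColor(c["image"],cv2.COLOR_RGB2HSV)[y-9:y+12,x-10:x+11]
    print(nm,p.round(1).tolist(),x-10,y-9);print(g[:,:,2])
E
```

```text
[[ 0.344 -0.5    0.08 ]
 [ 0.363 -0.234  0.08 ]
 [ 0.594 -0.257  0.08 ]]
[[368.81570308 199.2674035 ]
 [365.95215626 204.93150254]]
top [[369.2, 198.8], [368.8, 199.5]] 359 190
[[117 118 115 112 111 111 112 110 111 110 112 117 117 119 117 116 117 117
  120 135 166]
 [115 109  98  87  82  79  76  73  75  79  87 100 109 115 116 118 117 118
  118 125 145]
 [ 93  74  63  53  49  46  45  44  45  46  54  65  78  96 108 114 119 117
  118 120 138]
 [ 60  45  38  36  35  35  37  38  43  44  44  45  50  63  79  98 113 117
  117 120 132]
 [ 39  35  34  34  35  38  46  56  70  77  74  66  56  47  50  72  97 113
  118 119 126]
 [ 34  35  33  35  36  49  70  90 109 120 122 111  90  66  47  49  71  96
  111 118 121]
 [ 34  35  35  34  44  66  95 122 149 164 169 156 129  96  61  41  45  71
   98 113 119]
 [ 36  36  33  39  54  82 115 148 177 193 197 187 158 120  79  48  40  48
   74 101 116]
 [ 34  36  35  43  64  93 125 161 190 203 204 198 172 134  93  58  39  37
   56  88 111]
 [ 36  36  38  48  70  97 126 160 189 203 204 198 169 133  98  61  40  34
   43  70  99]
 [ 36  37  41  52  68  92 118 148
[... 2163 characters left out ...]
6  95 106 123 134 142 154 154 151 136 128 116  99 107 175 198
  201 203 202]
 [202 201 186  98  97 111 122 131 136 139 134 127 119 104  96 100 159 204
  201 202 201]
 [205 201 185  99  87  99 110 113 118 124 121 111 102  95  87  94 149 201
  202 202 202]
 [200 199 184 115  82  87  97 100 106 106 107  96  92  89  85  92 149 202
  202 201 201]
 [200 199 186 125  77  81  85  84  93  92  88  91  88  87  87  96 149 201
  202 201 202]
 [203 196 181 126  79  80  83  85  88  89  88  91  87  85  88  89 138 203
  201 202 199]
 [197 190 178 133  82  82  85  88  92  89  91  92  89  88  85  85 130 201
  201 201 202]
 [193 182 174 156  83  82  83  87  92  92  93  91  89  89  84  82 120 203
  202 201 200]]
```

```bash

python3 -m jog '[{"linear":[-0.25,0,0.5],"turn":[0,0,0],"hand":0},{"linear":[-0.25,0,1],"turn":[0,0,0],"hand":0},{"linear":[-0.25,0,1],"turn":[0,0,0],"hand":0}]' | tail -5
python3 -m jog '[{"linear":[0,0,0.6],"turn":[0,0,0],"hand":0},{"linear":[0,0,0.9],"turn":[0,0,0],"hand":0},{"linear":[0,0,1],"turn":[0,0,0],"hand":0}]' |tail -5
python3 -m jog '[{"linear":[0,0,0.1],"turn":[0,0,0],"hand":0},{"linear":[0,0,0.2],"turn":[0,0,0],"hand":0},{"linear":[0,0,0.2],"turn":[0,0,0],"hand":0}]' |tail -5
```

```text
tool_pos: [0.4487, -0.3531, 0.1752]
tcp_rot: [[-0.002, 1.0, -0.005], [1.0, 0.002, 0.005], [0.005, -0.005, -1.0]]
force: [-0.1, -0.0, 0.0]
grip_width: 0.0504
grasp_force: 30.0
tool_pos: [0.4504, -0.3551, 0.0979]
tcp_rot: [[-0.001, 1.0, 0.0], [1.0, 0.001, 0.001], [0.001, 0.0, -1.0]]
force: [-0.5, -0.2, 0.3]
grip_width: 0.0505
grasp_force: 30.0
tool_pos: [0.4496, -0.3562, 0.0818]
tcp_rot: [[0.001, 1.0, 0.0], [1.0, -0.001, 0.0], [0.0, 0.0, -1.0]]
force: [-0.2, -0.1, -0.7]
grip_width: 0.0506
grasp_force: 30.0
```

```bash

python3 -m jog '[{"linear":[0,0,0.03],"turn":[0,0,0],"hand":0},{"linear":[0,0,0.03],"turn":[0,0,0],"hand":1},{"linear":[0,0,0.03],"turn":[0,0,0],"hand":1},{"linear":[0,0,0.03],"turn":[0,0,0],"hand":1},{"linear":[0,0,0.03],"turn":[0,0,0],"hand":1},{"linear":[0,0,-0.3],"turn":[0,0,0],"hand":1},{"linear":[0,0,-1],"turn":[0,0,0],"hand":1}]'
python3 -m jog '[{"linear":[0,0,-0.7],"turn":[0,0,0],"hand":1},{"linear":[0,0,-1],"turn":[0,0,0],"hand":1}]' | tail -5
python3 - <<'E'
from bench import arm
from h import *
t=arm.capture("top"); np.savez("top3.npz",**t);s=arm.capture("scene"); np.savez("scene3.npz",**s)
for c in(t,s):
    for z in(0.006,.096): print(proj(c,[[.45,-.356,z]]).round(1))
cv2.imwrite("pics/cr3.png",cv2.resize(np.vstack([t["image"][165:275,390:510],s["image"][200:330,110:230]]),None,fx=2.4,fy=2.4)[:,:,::-1])
E
```

```text
clock: 8.28
tool_pos: [0.4483, -0.3552, 0.1607]
tcp_rot: [[0.0, 1.0, -0.004], [1.0, -0.0, 0.003], [0.003, -0.004, -1.0]]
force: [0.4, 0.1, 0.5]
grip_width: 0.0882
grasp_force: 0.0
tool_pos: [0.4505, -0.3571, 0.2451]
tcp_rot: [[0.001, 1.0, 0.004], [1.0, -0.001, -0.003], [-0.003, 0.004, -1.0]]
force: [0.4, 0.4, -0.3]
grip_width: 0.0882
grasp_force: 0.0
[[438.5 223.5]]
[[445.4 219.9]]
[[193.3 270.1]]
[[187.  250.3]]
```

View pics/cr3.png

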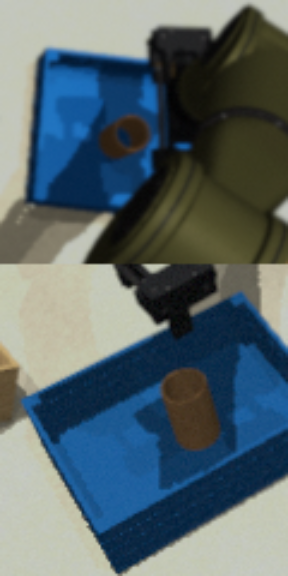

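The core stands upright inside the crate at about crop (125,135) and (190,410), and has been released. Next is the rack.

```bash

python3 -m jog '[{"linear":[0.6,0.1,0],"turn":[0,0,0],"hand":1},{"linear":[1,0.15,0],"turn":[0,0,0],"hand":1}]' >/dev/null
python3 -m jog '[{"linear":[0.7,0.1,0],"turn":[0,0,0],"hand":0.5},{"linear":[1,0.15,0],"turn":[0,0,0],"hand":0.5}]' >/dev/null
python3 -m jog '[{"linear":[0.7,0.1,0],"turn":[0,0,0],"hand":0.5},{"linear":[1,0.15,0],"turn":[0,0,0],"hand":0.5}]' >/dev/null
python3 -m jog '[{"linear":[0.7,0.1,0],"turn":[0,0,0],"hand":0.5},{"linear":[1,0.15,0],"turn":[0,0,0],"hand":0.5}]' >/dev/null
python3 -m jog '[{"linear":[0.7,0.1,0],"turn":[0,0,0],"hand":0.5},{"linear":[1,0.15,0],"turn":[0,0,0],"hand":0.5}]' >/dev/null
python3 -m jog '[{"linear":[0.7,0.1,0],"turn":[0,0,0],"hand":0.5},{"linear":[1,0.15,0],"turn":[0,0,0],"hand":0.5}]' >/dev/null
python3 -m jog '[{"linear":[0.7,0.1,0],"turn":[0,0,0],"hand":0.5},{"linear":[1,0.14,0],"turn":[0,0,0],"hand":0.5}]' >/dev/null
python3 -m jog '[{"linear":[0.7,0,0],"turn":[0,0,-0.33],"hand":0.5},{"linear":[0.7,0,0],"turn":[0,0,-0.67],"hand":0.5},{"linear":[0.7,0,0],"turn":[0,0,-1],"hand":0.5}]' >/dev/null
python3 -m jog '[{"linear":[0,0,0],"turn":[0,0,-0.33],"hand":0.5},{"linear":[0,0,0],"turn":[0,0,-0.33],"hand":0.5},{"linear":[0,0,0],"turn":[0,0,-0.33],"hand":0.5}]'
python3 - <<'E'
from bench import arm
from h import *
c=arm.capture("wrist"); np.savez("w4.npz",**c)
cv2.imwrite("pics/w4.png",c["image"][:,:,::-1])
h=cv2.cvtColor(c["image"],cv2.COLOR_RGB2HSV)
for col,lo,hi in (("yellow",(22,150,90),(34,255,255)),("green",(40,80,40),(85,255,255))):
    m=cv2.inRange(h,lo,hi)
    for k in cv2.findContours(m,cv2.RETR_EXTERNAL,cv2.CHAIN_APPROX_NONE)[0]:
        if len(k)>60:
            P=onplane(c,k.reshape(-1,2),.102)[:,:2].astype(np.float32); e=cv2.fitEllipse(k)
            print(col,len(k),e,onplane(c,e[0],.102)[0].round(4),cv2.minEnclosingCircle(P))
E
```

```text
clock: 11.12
tool_pos: [0.5327, 0.2594, 0.2409]
tcp_rot: [[-0.639, 0.769, -0.001], [0.769, 0.639, -0.001], [0.0, -0.001, -1.0]]
force: [0.1, -0.1, 0.6]
grip_width: 0.0439
grasp_force: 0.0
yellow 249 ((354.1335754394531, 185.03187561035156), (75.17635345458984, 81.38895416259766), 141.81771850585938) [0.5506 0.2857 0.102 ] ((0.5494068264961243, 0.2865944802761078), 0.0374014712870121)
green 274 ((354.2345886230469, 268.6120910644531), (63.026947021484375, 74.99858856201172), 111.54906463623047) [0.603  0.2269 0.102 ] ((0.5978831648826599, 0.22342999279499054), 0.039141763001680374)
```

View pics/w4.png

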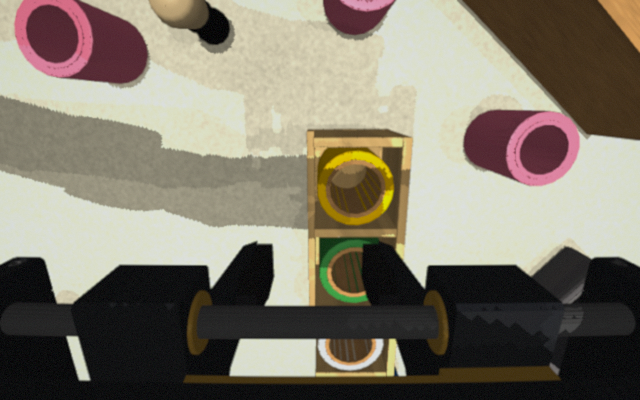

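The yellow ring is centred at (356,187), with the rack axis vertical in the image, green below it at (354,268) and pinks outside. The roll centre is at about (0.552, 0.2845), matching the earlier views, so I'll pinch the front wall.

```bash

python3 -m jog '[{"linear":[0.085,0.045,0.5],"turn":[0,0,0],"hand":0.5},{"linear":[0.085,0.045,1],"turn":[0,0,0],"hand":0.5},{"linear":[0.085,0.045,1],"turn":[0,0,0],"hand":0.5},{"linear":[0.085,0.045,1],"turn":[0,0,0],"hand":0.5}]' | tail -5
python3 -m jog '[{"linear":[0,0,0.3],"turn":[0,0,0],"hand":0.5},{"linear":[0,0,0.6],"turn":[0,0,0],"hand":0.5},{"linear":[0,0,0.6],"turn":[0,0,0],"hand":0.5}]' | tail -5
```

```text
tool_pos: [0.5322, 0.2675, 0.1629]
tcp_rot: [[-0.64, 0.768, 0.002], [0.768, 0.64, 0.001], [-0.001, 0.002, -1.0]]
force: [-0.3, -0.0, 0.9]
grip_width: 0.0438
grasp_force: 0.0
tool_pos: [0.5316, 0.2671, 0.1141]
tcp_rot: [[-0.641, 0.768, -0.0], [0.768, 0.641, -0.0], [-0.0, -0.0, -1.0]]
force: [-0.4, -0.4, -0.5]
grip_width: 0.0441
grasp_force: 0.0
```

```bash

python3 -m jog '[{"linear":[0,0,0.15],"turn":[0,0,0],"hand":0.5},{"linear":[0,0,0.28],"turn":[0,0,0],"hand":0.5},{"linear":[0,0,0.28],"turn":[0,0,0],"hand":0.2},{"linear":[0,0,0.28],"turn":[0,0,0],"hand":0.1},{"linear":[0,0,0.28],"turn":[0,0,0],"hand":0},{"linear":[0,0,0.28],"turn":[0,0,0],"hand":0},{"linear":[0,0,0.28],"turn":[0,0,0],"hand":0}]'
python3 -m jog '[{"linear":[0,0,-0.1],"turn":[0,0,0],"hand":0},{"linear":[0,0,-0.3],"turn":[0,0,0],"hand":0},{"linear":[0,0,-0.6],"turn":[0,0,0],"hand":0},{"linear":[0,0,-1],"turn":[0,0,0],"hand":0}]'
```

```text
clock: 12.92
tool_pos: [0.5317, 0.2674, 0.0917]
tcp_rot: [[-0.641, 0.768, 0.001], [0.768, 0.641, 0.0], [-0.0, 0.001, -1.0]]
force: [0.7, 0.1, 2.1]
grip_width: 0.0106
grasp_force: 28.0
clock: 13.42
tool_pos: [0.5311, 0.267, 0.1725]
tcp_rot: [[-0.641, 0.768, -0.001], [0.768, 0.641, -0.0], [0.0, -0.001, -1.0]]
force: [-0.1, 0.4, -1.5]
grip_width: 0.0103
grasp_force: 28.0
```

```bash

python3 -m jog '[{"linear":[0,0,-0.3],"turn":[0,0,0],"hand":0},{"linear":[0,-0.4,-0.5],"turn":[0,0,0],"hand":0},{"linear":[-0.2,-0.8,-0.5],"turn":[0,0,0],"hand":0},{"linear":[-0.3,-1,-0.5],"turn":[0,0,0],"hand":0}]' |tail -5
python3 -m jog '[{"linear":[-0.3,-0.6,0],"turn":[0,0,0],"hand":0},{"linear":[-0.67,-1,0],"turn":[0,0,0],"hand":0}]' |tail -5
python3 -m jog '[{"linear":[0,-0.4,0.3],"turn":[0,0,0],"hand":0},{"linear":[0,-0.44,0.7],"turn":[0,0,0],"hand":0},{"linear":[0,-0.44,1],"turn":[0,0,0],"hand":0},{"linear":[0,-0.44,1],"turn":[0,0,0],"hand":0}]' |tail -5
python3 -m jog '[{"linear":[0,0,0.3],"turn":[0,0,0],"hand":0},{"linear":[0,0,0.5],"turn":[0,0,0],"hand":0},{"linear":[0,0,0.56],"turn":[0,0,0],"hand":0},{"linear":[0,0,0.6],"turn":[0,0,0],"hand":0},{"linear":[0,0,0.6],"turn":[0,0,0],"hand":0}]'
```

```text
tool_pos: [0.4848, 0.1956, 0.2123]
tcp_rot: [[-0.64, 0.768, 0.0], [0.768, 0.64, -0.001], [-0.001, -0.0, -1.0]]
force: [0.2, -0.6, -1.0]
grip_width: 0.0104
grasp_force: 28.0
tool_pos: [0.4574, 0.1041, 0.2116]
tcp_rot: [[-0.642, 0.767, -0.0], [0.767, 0.642, 0.0], [0.0, -0.0, -1.0]]
force: [-0.1, 0.2, -1.7]
grip_width: 0.0104
grasp_force: 28.0
tool_pos: [0.4312, 0.0827, 0.1304]
tcp_rot: [[-0.641, 0.767, -0.002], [0.767, 0.641, -0.0], [0.001, -0.002, -1.0]]
force: [-0.2, -0.6, -1.0]
grip_width: 0.0105
grasp_force: 28.2
clock: 15.3
tool_pos: [0.4318, 0.0827, 0.0838]
tcp_rot: [[-0.641, 0.768, 0.001], [0.768, 0.641, 0.0], [-0.0, 0.001, -1.0]]
force: [-0.1, -0.3, -0.6]
grip_width: 0.0105
grasp_force: 28.2
```

```bash

python3 -m jog '[{"linear":[0,0,0.025],"turn":[0,0,0],"hand":0},{"linear":[0,0,0.04],"turn":[0,0,0],"hand":0},{"linear":[0,0,0.05],"turn":[0,0,0],"hand":0},{"linear":[0,0,0.05],"turn":[0,0,0],"hand":0}]'
```

```text
clock: 15.8
tool_pos: [0.4314, 0.0826, 0.0796]
tcp_rot: [[-0.641, 0.768, 0.0], [0.768, 0.641, 0.0], [-0.0, 0.0, -1.0]]
force: [-0.1, 0.0, 3.2]
grip_width: 0.0104
grasp_force: 28.2
```

```bash

python3 -m jog '[{"linear":[0,0,0],"turn":[0,0,0],"hand":0.2},{"linear":[0,0,0],"turn":[0,0,0],"hand":0.4},{"linear":[0,0,0],"turn":[0,0,0],"hand":0.45},{"linear":[0,0,0],"turn":[0,0,0],"hand":0.45},{"linear":[0,0,-0.3],"turn":[0,0,0],"hand":0.45},{"linear":[0,0,-1],"turn":[0,0,0],"hand":0.45}]'
python3 -m jog '[{"linear":[0,0,-0.6],"turn":[0,0,0],"hand":1},{"linear":[0.3,0.3,-1],"turn":[0,0,0],"hand":1},{"linear":[0.3,0.3,-1],"turn":[0,0,0],"hand":1},{"linear":[0.3,0.3,-1],"turn":[0,0,0],"hand":1}]'
python3 - <<'E'
from bench import arm
from h import *
w=arm.capture("wrist"); t=arm.capture("top"); np.savez("w5.npz",**w);np.savez("top5.npz",**t)
s=arm.capture("scene"); np.savez("scene5.npz",**s)
for nm,c in(("w",w),("top",t),("scene",s)):
    m=cv2.inRange(cv2.cvtColor(c["image"],cv2.COLOR_RGB2HSV),(22,150,60),(34,255,255))
    for k in cv2.findContours(m,cv2.RETR_EXTERNAL,cv2.CHAIN_APPROX_NONE)[0]:
        if len(k)>30: print(nm,cv2.boundingRect(k),cv2.fitEllipse(k))
    print(proj(c,[[.452,.100,.09],[.452,.1,0]]).round(1).tolist())
p=proj(t,[[.452,.1,.09]])[0].astype(int);q=proj(s,[[.452,.1,.05]])[0].astype(int)
f=lambda im,p:cv2.resize(im[max(p[1]-30,0):p[1]+30,p[0]-40:p[0]+40],(400,300),interpolation=cv2.INTER_CUBIC)
cv2.imwrite("pics/w5.png",np.vstack([np.hstack([f(t["image"],p),f(s["image"],q)]),np.pad(cv2.resize(w["image"],(480,300)),((0,0),(0,320),(0,0)))])[:,:,::-1])
E
```

```text
clock: 16.55
tool_pos: [0.4303, 0.0824, 0.1587]
tcp_rot: [[-0.641, 0.767, -0.005], [0.767, 0.641, -0.001], [0.002, -0.004, -1.0]]
force: [1.2, -0.5, 0.5]
grip_width: 0.0396
grasp_force: 0.0
clock: 17.05
tool_pos: [0.4337, 0.1156, 0.2388]
tcp_rot: [[-0.641, 0.768, -0.001], [0.768, 0.641, -0.001], [0.0, -0.002, -1.0]]
force: [-0.1, -0.1, -0.7]
grip_width: 0.0773
grasp_force: 0.0
w (287, 166, 71, 84) ((321.4667663574219, 209.03065490722656), (68.35759735107422, 83.92640686035156), 177.63009643554688)
[[322.4, 217.3], [321.4, 191.7]]
[[310.1, 216.7], [311.0, 220.5]]
scene (301, 175, 20, 27) ((310.43011474609375, 187.3486785888672), (20.036495208740234, 30.299667358398438), 176.75205993652344)
[[311.3, 175.6], [311.6, 195.7]]
```

View pics/w5.png

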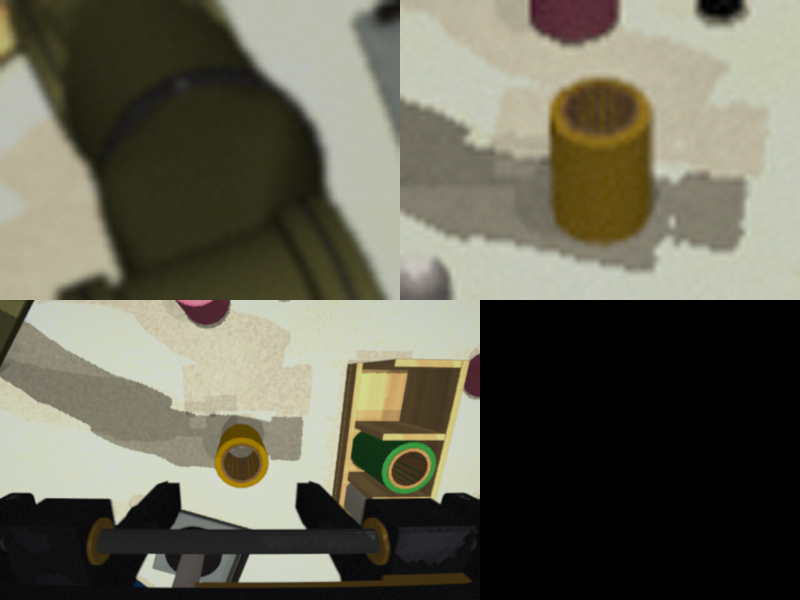

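The roll stands upright on the bench and has been released. Its ring is at about (322,215) in the wrist view, next to the predicted (322,217), so its centre is about (0.451, 0.101). I'll regrip across the outside.

```bash

python3 -m jog '[{"linear":[-0.27,0.05,0.4],"turn":[0,0,0],"hand":1},{"linear":[-0.27,0.05,1],"turn":[0,0,0],"hand":1},{"linear":[-0.27,0.05,1],"turn":[0,0,0],"hand":1},{"linear":[-0.27,0.05,1],"turn":[0,0,0],"hand":1}]' |tail -5
python3 -m jog '[{"linear":[0,0,0.4],"turn":[0,0,0],"hand":1},{"linear":[0,0,0.8],"turn":[0,0,0],"hand":1},{"linear":[0,0,1],"turn":[0,0,0],"hand":1},{"linear":[0,0,1.0],"turn":[0,0,0],"hand":1}]' |tail -5
python3 -m jog '[{"linear":[0,0,0.13],"turn":[0,0,0],"hand":1},{"linear":[0,0,0.13],"turn":[0,0,0],"hand":1},{"linear":[0,0,0.13],"turn":[0,0,0],"hand":0.5},{"linear":[0,0,0.13],"turn":[0,0,0],"hand":0.5},{"linear":[0,0,0.13],"turn":[0,0,0],"hand":0.5},{"linear":[0,0,0.13],"turn":[0,0,0],"hand":0.5}]'
```

```text
tool_pos: [0.4513, 0.1022, 0.1599]
tcp_rot: [[-0.641, 0.768, -0.0], [0.768, 0.641, -0.0], [0.0, -0.0, -1.0]]
force: [0.3, -0.1, 0.5]
grip_width: 0.0882
grasp_force: 0.0
tool_pos: [0.4518, 0.1026, 0.08]
tcp_rot: [[-0.641, 0.767, 0.001], [0.767, 0.641, 0.0], [-0.0, 0.001, -1.0]]
force: [-0.2, -0.5, 0.0]
grip_width: 0.0882
grasp_force: 0.0
clock: 18.95
tool_pos: [0.4514, 0.1022, 0.0692]
tcp_rot: [[-0.641, 0.768, 0.0], [0.768, 0.641, -0.0], [-0.0, 0.0, -1.0]]
force: [-0.1, 0.2, 4.2]
grip_width: 0.0642
grasp_force: 29.9
```

```bash

python3 -m jog '[{"linear":[0,0,-0.3],"turn":[0,0,0],"hand":0.5},{"linear":[0,0,-0.8],"turn":[0,0,0],"hand":0.5},{"linear":[0,0,-1],"turn":[0,0,0],"hand":0.5}]' |tail -5
python3 -m jog '[{"linear":[0,0,-0.7],"turn":[0,0,0],"hand":0.5},{"linear":[-0.4,-0.2,-1],"turn":[0,0,0],"hand":0.5},{"linear":[-1,-0.4,-1],"turn":[0,0,0],"hand":0.5}]' |tail -5
python3 -m jog '[{"linear":[-0.6,-0.3,0],"turn":[0,0,0],"hand":0.5},{"linear":[-1,-0.5,0],"turn":[0,0,0],"hand":0.5}]' |tail -5
python3 -m jog '[{"linear":[-0.2,-0.06,0],"turn":[0,0,0],"hand":0.5},{"linear":[-0.37,-0.12,0],"turn":[0,0,0],"hand":0.5},{"linear":[-0.37,-0.12,0],"turn":[0,0,0],"hand":0.5},{"linear":[-0.37,-0.12,0],"turn":[0,0,0],"hand":0.5}]'
python3 - <<'E'
from bench import arm
from h import *
w=arm.capture("wrist"); t=arm.capture("top"); np.savez("w6.npz",**w);np.savez("top6.npz",**t)
s=arm.capture("scene"); np.savez("scene6.npz",**s); p0=arm.read_state()["tool_pos"]
b=np.r_[p0[:2],p0[2]-.069]; print(p0)
for nm,c in(("w",w),("scene",s)):
    print(nm,"spindle tip/mid, roll bottom,top:",proj(c,[[.5095,-.0953,.13],[.5095,-.0953,.08],b,b+[0,0,.09]]).round(1).tolist())
q=proj(s,[[.51,-.095,.13]])[0].astype(int)
cv2.imwrite("pics/w6.png",np.hstack([cv2.resize(s["image"][q[1]-55:q[1]+45,q[0]-40:q[0]+40],(400,500),interpolation=cv2.INTER_CUBIC),cv2.resize(w["image"][100:400,200:440],(400,500))])[:,:,::-1])
h=cv2.cvtColor(s["image"],cv2.COLOR_RGB2HSV); m=cv2.inRange(h,(15,140,40),(34,255,255))
for k in cv2.findContours(m,cv2.RETR_EXTERNAL,cv2.CHAIN_APPROX_NONE)[0]:
    if len(k)>25 : print(cv2.boundingRect(k))
print(h[q[1]+4:q[1]+12:3,q[0]-12:q[0]+13,2],q)
E
```

```text
tool_pos: [0.4518, 0.1024, 0.1505]
tcp_rot: [[-0.641, 0.768, 0.002], [0.768, 0.641, 0.001], [-0.001, 0.002, -1.0]]
force: [-0.2, -0.2, -1.8]
grip_width: 0.0641
grasp_force: 29.9
tool_pos: [0.479, 0.021, 0.2309]
tcp_rot: [[-0.644, 0.765, 0.004], [0.765, 0.644, 0.001], [-0.001, 0.004, -1.0]]
force: [0.5, -0.2, -1.9]
grip_width: 0.0636
grasp_force: 29.9
tool_pos: [0.4985, -0.0696, 0.2287]
tcp_rot: [[-0.639, 0.769, -0.001], [0.769, 0.639, -0.001], [-0.0, -0.001, -1.0]]
force: [1.0, 0.4, -1.4]
grip_width: 0.0641
grasp_force: 29.9
clock: 20.45
tool_pos: [0.5101, -0.0939, 0.2288]
tcp_rot: [[-0.643, 0.766, -0.0], [0.766, 0.643, 0.001], [0.001, 0.0, -1.0]]
force: [-0.4, 1.0, -2.1]
grip_width: 0.0641
grasp_force: 29.9
[ 0.51005986 -0.09434672  0.22894446]
w spindle tip/mid, roll bottom,top: [[316.0, 210.6], [316.2, 193.0], [317.4, 224.6], [317.5, 307.7]]
scene spindle tip/mid, roll bottom,top: [[274.5, 206.2], [275.6, 218.0], [274.1, 198.7], [271.8, 175.0]]
(259, 171, 26, 37)
(279, 156, 15, 4)
(339, 26, 6, 10)
(320, 12, 5, 9)
[[205 207 207 206 206 189  83  75  79  84  88  93  94  92  84  81  79  76
   95 167 192 192 196 198 194]
 [188 189 188 190 201 181 112  79  78  82  84  86  90  87  84  83  81  75
   92 143 191 189 192 191 189]
 [187 189 188 186 177 160 123  77  78  81  82  86  84  83  86  84  81  80
   81 121 191 190 189 191 190]] [274 206]
```

View pics/w6.png

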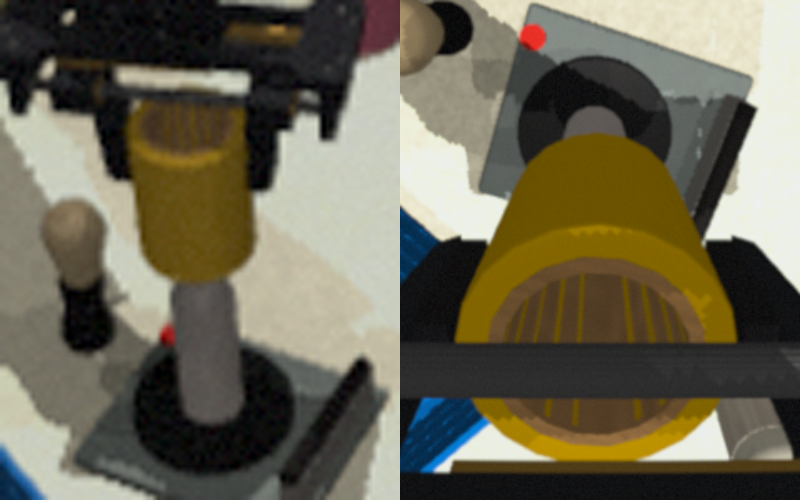

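The scene crop shows the roll's axis about 0.7 px (about 2 mm) left of the spindle's. The wrist view shows them within 1 mm. The cone's catch is 13 mm, so I'll lower slowly while watching the force.

```bash

python3 -m jog '[{"linear":[0,0.012,0.2],"turn":[0,0,0],"hand":0.5},{"linear":[0,0.012,0.35],"turn":[0,0,0],"hand":0.5},{"linear":[0,0.012,0.42],"turn":[0,0,0],"hand":0.5},{"linear":[0,0.012,0.49],"turn":[0,0,0],"hand":0.5},{"linear":[0,0.012,0.49],"turn":[0,0,0],"hand":0.5}]' |tail -5
python3 -m jog '[{"linear":[0,0,0.06],"turn":[0,0,0],"hand":0.5},{"linear":[0,0,0.12],"turn":[0,0,0],"hand":0.5},{"linear":[0,0,0.12],"turn":[0,0,0],"hand":0.5}]' |tail -5
python3 -m jog '[{"linear":[0,0,0.06],"turn":[0,0,0],"hand":0.5},{"linear":[0,0,0.12],"turn":[0,0,0],"hand":0.5},{"linear":[0,0,0.12],"turn":[0,0,0],"hand":0.5}]' |tail -5
```

```text
tool_pos: [0.5108, -0.0949, 0.1895]
tcp_rot: [[-0.641, 0.768, -0.0], [0.768, 0.641, 0.0], [0.0, -0.0, -1.0]]
force: [0.0, -0.2, -1.4]
grip_width: 0.0643
grasp_force: 29.9
tool_pos: [0.5107, -0.0949, 0.1798]
tcp_rot: [[-0.641, 0.768, -0.001], [0.768, 0.641, 0.0], [0.001, -0.0, -1.0]]
force: [0.1, -0.0, -1.6]
grip_width: 0.0643
grasp_force: 29.9
tool_pos: [0.5107, -0.0948, 0.17]
tcp_rot: [[-0.641, 0.767, -0.001], [0.767, 0.641, 0.0], [0.001, -0.001, -1.0]]
force: [0.2, 0.5, -1.7]
grip_width: 0.0641
grasp_force: 29.9
```

```bash

python3 -m jog '[{"linear":[0,0,0.15],"turn":[0,0,0],"hand":0.5},{"linear":[0,0,0.3],"turn":[0,0,0],"hand":0.5},{"linear":[0,0,0.45],"turn":[0,0,0],"hand":0.5},{"linear":[0,0,0.6],"turn":[0,0,0],"hand":0.5},{"linear":[0,0,0.75],"turn":[0,0,0],"hand":0.5},{"linear":[0,0,0.84],"turn":[0,0,0],"hand":0.5},{"linear":[0,0,0.84],"turn":[0,0,0],"hand":0.5}]' |tail -5
python3 -m jog '[{"linear":[0,0,0.05],"turn":[0,0,0],"hand":0.5},{"linear":[0,0,0.09],"turn":[0,0,0],"hand":0.5},{"linear":[0,0,0.11],"turn":[0,0,0],"hand":0.5},{"linear":[0,0,0.11],"turn":[0,0,0],"hand":0.5}]' |tail -5
```

```text
tool_pos: [0.5107, -0.0948, 0.1027]
tcp_rot: [[-0.641, 0.767, -0.001], [0.767, 0.641, 0.0], [0.001, -0.001, -1.0]]
force: [-0.0, 0.3, -1.8]
grip_width: 0.0643
grasp_force: 29.9
tool_pos: [0.5109, -0.0949, 0.0945]
tcp_rot: [[-0.641, 0.768, -0.0], [0.768, 0.641, 0.0], [0.0, 0.0, -1.0]]
force: [0.3, -1.6, -1.1]
grip_width: 0.0639
grasp_force: 29.9
```

Not seated yet, so I'll lower a little more until the force rises.

```bash

python3 -m jog '[{"linear":[0,0,0.01],"turn":[0,0,0],"hand":0.5},{"linear":[0,0,0.02],"turn":[0,0,0],"hand":0.5},{"linear":[0,0,0.02],"turn":[0,0,0],"hand":0.5}]' |tail -5
```

```text
tool_pos: [0.5111, -0.0949, 0.0941]
tcp_rot: [[-0.641, 0.768, 0.001], [0.768, 0.641, -0.0], [-0.001, 0.0, -1.0]]
force: [-2.0, 0.8, 10.6]
grip_width: 0.0642
grasp_force: 29.9
```

Seated at 10 N. I'll release, rise straight up and check.

```bash

python3 -m jog '[{"linear":[0,0,0],"turn":[0,0,0],"hand":0.8},{"linear":[0,0,0],"turn":[0,0,0],"hand":1},{"linear":[0,0,0],"turn":[0,0,0],"hand":1},{"linear":[0,0,0],"turn":[0,0,0],"hand":1},{"linear":[0,0,0],"turn":[0,0,0],"hand":1},{"linear":[0,0,-0.3],"turn":[0,0,0],"hand":1},{"linear":[0,0,-1],"turn":[0,0,0],"hand":1}]' |tail -5
python3 -m jog '[{"linear":[0,0,-0.6],"turn":[0,0,0],"hand":1},{"linear":[0,0,-1],"turn":[0,0,0],"hand":1},{"linear":[0,0,-1],"turn":[0,0,0],"hand":1},{"linear":[0,0,-1],"turn":[0,0,0],"hand":1}]' |tail -5
python3 - <<'E'
from bench import arm
from h import *
s=arm.capture("scene"); w=arm.capture("wrist")
print(arm.read_state()["clock"])
for nm,c in(("scene",s),("w",w)):
    m=cv2.inRange(cv2.cvtColor(c["image"],cv2.COLOR_RGB2HSV),(15,140,40),(34,255,255))
    for k in cv2.findContours(m,cv2.RETR_EXTERNAL,cv2.CHAIN_APPROX_NONE)[0]:
        if len(k)>40: print(nm,cv2.boundingRect(k))
    print(proj(c,[[.5105,-.095,.025],[.5105,-.095,.115]]).round(1).tolist())
# height check: front-bottom edge point and top-back edge of the seated roll as predicted
a=np.linspace(0,2*np.pi,40); C=np.c_[.5105+.033*np.cos(a),-.095+.033*np.sin(a),0*a]
P=np.vstack([proj(s,C+[0,0,.025]),proj(s,C+[0,0,.115])]);print("scene pred box",P.min(0),P.max(0))
# core in crate unchanged, bystanders vs start
s0=load("scene0.npz")["image"].astype(int); s3=load("scene3.npz")["image"].astype(int)
for n,q,r in(("core",(190,260),s3),("brush",(249,205),s0),("brush",(335,143),s0),("brush",(327,270),s0),("glue",(306,287),s0),("tin",(383,247),s0),("green/white",(373,190),s0)):
    sl=np.s_[q[1]-20:q[1]+20,q[0]-12:q[0]+12]; print(n,np.abs(s["image"][sl].astype(int)-r[sl]).mean().round(1))
E
```

```text
tool_pos: [0.5095, -0.0946, 0.172]
tcp_rot: [[-0.641, 0.767, -0.005], [0.767, 0.641, 0.001], [0.004, -0.004, -1.0]]
force: [1.1, 0.2, 0.8]
grip_width: 0.088
grasp_force: 0.0
tool_pos: [0.5103, -0.095, 0.2521]
tcp_rot: [[-0.641, 0.768, -0.001], [0.768, 0.641, 0.0], [0.001, -0.001, -1.0]]
force: [0.5, -0.3, -0.0]
grip_width: 0.0884
grasp_force: 0.0
25.2
scene (264, 204, 24, 36)
scene (442, 133, 14, 9)
scene (426, 108, 9, 10)
[[277.1, 230.4], [275.1, 209.9]]
w (288, 363, 352, 21)
w (504, 290, 41, 63)
w (92, 290, 39, 64)
w (133, 277, 28, 26)
w (280, 148, 78, 87)
w (624, 48, 16, 54)
[[318.3, 174.6], [318.4, 196.4]]
scene pred box [263.68858178 201.83116088] [287.96232681 238.75205366]
core 19.2
brush 32.4
brush 27.0
brush 9.7
glue 8.3
tin 8.6
green/white 7.0
```

```bash
python3 - <<'E'
from bench import arm
from h import *
s=arm.capture("scene")["image"]
def bb(im,roi,lo,hi):
    x0,y0,x1,y1=roi; m=cv2.inRange(cv2.cvtColor(im[y0:y1,x0:x1],cv2.COLOR_RGB2HSV),lo,hi); r=cv2.boundingRect(m); return r[0]+x0,r[1]+y0,r[2],r[3]
for n,roi,lo,hi,ref in(("core",(165,235,212,292),(0,60,20),(22,255,255),"scene3"),("brush handle",(235,203,262,225),(0,0,0),(179,255,40),"scene0"),("brush handle",(322,140,350,162),(0,0,0),(179,255,40),"scene0")):
    print(n,bb(load(ref+".npz")["image"],roi,lo,hi),bb(s,roi,lo,hi))
E
```

```text
core (178, 244, 23, 33) (177, 243, 24, 34)
brush handle (246, 207, 11, 14) (246, 207, 11, 14)
brush handle (331, 143, 8, 14) (331, 143, 8, 14)
```

The core and both checked brushes have not moved, and the roll's outline matches its seated position. I'm handing in.

```bash
python3 -c "
from bench import arm
print(arm.sign_off())"
```

```text
the job is handed in; nothing more can be done
None
```

I handed the job in at about 25 s: the empty core stands in the blue crate and the yellow roll is fully down on the turntable. My last camera checks showed nothing else disturbed, but the sign-off returned no verdict.

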